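# Pop open the touch-latch gift case

## Task

Make the wide presentation case ready for packing: press down on the front of its closed lid with the fingertips so that the touch catch lets go, take the fingers away so that the lid springs ajar by itself, then push the lid on up with the outside of the fingers until it stands upright and stays there. Do not pinch the lid, keep the small case shut, and leave the bottles and boxes around standing where they are.

Things in the scene. Friction and masses are not known exactly. Their poses are not given: they have to be found in the camera images.
- wide: the wide presentation case, fixed to the bench: mustard box 130 mm deep (x) by 200 mm wide (y), walls 55 mm tall, with a flat pale lid whose top is 75 mm above the bench when closed. Origin at the centre of its underside; its x axis points from the front (brass tab, towards the robot) to the hinged back, y to its left, z up
- wide_lid (a joint): lid angle of the wide case in rad: 0 closed and latched, down to -0.055 when its front is pressed in, about 0.55 when sprung ajar, 1.57 upright, 1.75 at its stop. Pressing the middle of the front down takes about 8 N; the catch lets go once the front has sunk about 4 mm (it stops at 6 mm), and the lid springs up only when the fingers leave. Once ajar the stiff hinge keeps the lid wherever it is left; pushing it on up takes under 10 N at the front edge
- wide_press (a point): point on top of the wide case's lid, mid-width, 20 mm behind the front edge: the place to press. Its axes turn with the lid; with the lid closed its z is up and its x points to the back
- wide_edge (a point): middle of the lower front edge of the wide case's lid, 128 mm from the hinge line; with the lid ajar this edge is lifted and the fingers can push it up and back from the robot's side. The lid is 12 mm thick; a catch post hangs 28 mm below it near its right front corner, 17 mm behind the edge and 75 mm to the right of the middle, and the rest of the underside is flat
- wide_hinge (a point): middle of the hinge line of the wide case's lid, at the height of the lid's underside, 63 mm above the bench; the line runs along the case's y axis
- wide_pad: the thin top pad of the wide case's lid, 116 x 190 x 4 mm, which gives up to 1 mm under a finger; origin as wide_hinge, axes those of the case when closed
- small: the small presentation case, fixed, not to be opened: same kind, 110 mm deep by 120 mm wide, lid top 75 mm above the bench. Origin at the centre of its underside, axes as for the wide case
- small_lid (a joint): lid angle of the small case in rad, 0 closed; it has the same touch catch and must stay shut
- scent_front: loose amber glass scent bottle with a square glass stopper, 48 mm across, 90 mm tall, standing in front of the wide case's left front corner; origin at the centre of its foot
- scent_mid: loose amber scent bottle with a square glass stopper, 44 mm across, 90 mm tall, standing between or just beyond the two cases; origin at the centre of its foot
- spray: loose slim amber spray bottle, 36 mm across, 115 mm tall; origin at the centre of its foot
- stopper: loose glass stopper standing on the bench, 36 mm across, 40 mm tall; origin at the centre of its foot
- giftbox: loose empty open gift box, 100 x 85 x 45 mm; origin at the centre of its underside
- jar: loose glass jar with a metal cap, 60 mm across, 65 mm tall; origin at the centre of its foot
- carton: loose flat white carton, 60 x 90 x 35 mm; origin at the centre of its underside

How it is judged:
By the outcome, as a careful person would: the job done as asked, in the order asked, and still so for the second after the job is handed in, with the robot touching nothing.
It also fails if it takes over 48 s, if anything falls off the work surface, if the arm or the gripper's body presses on something with over 40 N, if the wrist force passes 120 N, or if a joint passes its speed limit or range.

## Robot

A 6-joint arm with a two-finger parallel gripper is mounted at the origin on the work surface. World frame = base frame: x ahead of the robot, y to its left, z up, the work surface at z = 0. Lengths are in m, angles in rad, forces in N, time in s.
With the tool pointing down it reaches from about 0.325 to 0.875 m from the base axis. Payload 4.4 kg.
Tool frame: the origin (TCP) lies at the very end of the fingers, on their centre line; the grasp point (between the pads) lies behind it (robot.hold_point_z is the z of the grasp point in the tool frame, in m); z points along the fingers, x is the direction in which the jaws open and shut, and the axes are right-handed (so a half turn about z gives the same grasp; the last joint's range is limited). The gripper opens to 85 mm and grips with 20 to 120 N. Pads are 22 mm wide; open, the fingers measure 114 mm over their backs; the gripper's body (76 mm by 85 mm) begins 54 mm behind the grasp point. The pads swing forward as they close: fully open they stand 13 mm farther back than shut.
Start: joints at [1.054, 0.207, 1.542, -0, 1.393, -0.15], TCP at [0.206, 0.537, 0.231] pointing down, gripper open.
Joint ranges: [-2.73, 2.73], [-0.86, 2.22], [0.23, 2.46], [-1.11, 4.25], [0.08, 2.63], [-2.82, 2.82]. Speed limits (rad/s): [2.79, 2.79, 3.14, 3.14, 3.14, 3.14].

## Interface

Orientations are given as a unit quaternion [x, y, z, w].
In Python, from rig import robot gives the robot as it stands.
- The arm moves only by the tool step_arm, never from a script. Its argument "commands" is a list of rows, each an object with "translation": the shift along the world's x, y, z scaled (see below), a list of three; "rotation": the turn, a rotation vector about the world's x, y, z scaled (see below), a list of three. A call has 1 to 20 rows; each row shifts and turns the commanded pose from where the row before left it; what a row does not reach is not made up. The controller multiplies each number of a shift by 2.5 cm and each number of a turn by 90 degrees. A row lasts 1/12 s, in which the tool goes at most 41.7 mm and 7.16 degrees, less where a joint would pass 70% of its speed; a pose out of reach is approached as far as the arm can. A call with a number of a shift or a turn outside -1 to 1 is refused whole. A call with a gripper value outside its range is refused whole. "fingers" is the gripper command: -1 is shut, 1 is fully open, values between are in proportion, set as the call begins (left out, the last holds). The fingers move at their own pace and stop on an object; "force" is the grip in N (left out, the last holds). Time passes only in rows, so rows that do not move let the fingers close. It gives the time, the measured TCP pose, the force and the opening at its end, in the units of the state.
- robot.get_state(): the state, without advancing time (a new reading comes with each control period).
- robot.read_camera(name): name is "scene" or "top" or "wrist"; returns (picture, depth): 480x640x3 uint8, blue, green, red; 480x640 float32, m along the optical axis (not along the pixel's ray), 0 where there is no reading.
- robot.calibration(name): a dict with "mtx" (3x3 intrinsics, pixels), "R" (3x3) and "t" (3): a world point X has camera coordinates R X + t; the wrist camera has in their place "hand_eye" (4x4, takes a point from camera to tool coordinates, whose origin is the TCP and whose axes are the tool frame's). Camera axes: x right, y down, z forward; pixel columns grow to the right and rows downward; lengths in m; the calibration is good to about 2 mm. The wrist camera is an equidistant fisheye: a pixel r from the principal point sees the ray r / f radians off the axis. A picture is of the moment at which its call begins: read the wrist's pose just before it. calibration takes no time and is no camera call.
- robot.job_done(): hands the job in, once; it reports no verdict.
Trained networks look in the newest picture that a camera, given by its name, has taken for a name from the list of things; names that differ only in an ending like _2 or _b are one class to them, and where a whole thing is asked for, a point or a joint stands for the part that bears it (a point fixed in the world has none). Each returns a list of dicts, best first, with "score" (0 to 1); they miss things now and then, are a little off and sometimes report something else, mostly with a low value. They report only what shows in the picture. A call takes as long as a camera call.
- robot.boxes_of(camera, label): "position" ([column, row] in pixels, amid what is visible of it).
The state is a dict: "time": time; "q": joint angles; "joint_velocities": joint speeds; "joint_efforts": joint torques, N m; "tool_pos": TCP position; "ee_rot": TCP orientation; "ft_force": force on the tool from outside, world axes, zero at the start; "moment": the same for the moment, N m; "gripper_width": opening from 0.0 (shut) to 1.0 (fully open).
Only numpy, scipy, OpenCV 4.12 (cv2) and the standard library are available. Lean on these libraries where they do the work, as an engineer would, in place of code of your own. Each camera call takes 0.05 s, during which the arm holds its last target. There are 200 camera calls.

## Working session

There is one attempt and no reset: what is moved stays moved. The work goes in short steps, Python scripts to look and compute and a tool call to move; the robot and the scene stay as the last step left them, time stands still between calls to the robot, and variables do not carry over. Pictures are saved under pics/ and viewed, about 8 in all and at most 12, crops included, and the job is handed in when it is done.

Besides the shell and the picture viewer there is one more tool, called after "Request:" as a command line: name --argument value ..., lists and objects as JSON in quotes. step_arm: Moves the arm, as the interface text tells. Shifts and turns lie within -1 to 1; 1 stands for 2.5 cm of shift or 90 degrees of turn. Its arguments: {"type":"object","properties":{"commands":{"type":"array","items":{"type":"object","properties":{"translation":{"type":"array","items":{"type":"number","minimum":-1,"maximum":1}},"rotation":{"type":"array","items":{"type":"number","minimum":-1,"maximum":1}}}}},"fingers":{"type":"number"},"force":{"type":"number"}},"required":["commands"]}

```bash
mkdir -p pics; ls; cat > h.py <<'E'
import numpy as np, cv2
from rig import robot
def cloud(name):
    im,d=robot.read_camera(name); c=robot.calibration(name)
    K,R,t=[np.array(c[k],float) for k in("mtx","R","t")]
    v,u=np.mgrid[:480,:640]
    P=np.stack([(u-K[0,2])/K[0,0]*d,(v-K[1,2])/K[1,1]*d,d],-1)
    W=(P-t.reshape(3))@R; W[d==0]=np.nan
    return im,d,W
E
python3 - <<'E'
from h import *
print(robot.hold_point_z, robot.get_state())
for n in("scene","top"):
    im,d,W=cloud(n); cv2.imwrite(f"pics/{n}0.png",im); np.save(f"{n}.npy",W)
    for l in "wide wide_press wide_edge small scent_front scent_mid spray stopper giftbox jar carton".split():
        for b in robot.boxes_of(n,l)[:2]:
            p=np.array(b["position"]).astype(int); print(n,l,round(b["score"],2),p,W[min(p[1],479),min(p[0],639)].round(3))
E
```

```text
pics
-0.0187 {'time': 0.0, 'q': array([ 1.05351600e+00,  2.07457643e-01,  1.54294916e+00, -1.34981390e-05,
        1.39348183e+00, -1.50477642e-01]), 'joint_velocities': array([ 7.77040017e-04, -3.24589253e-05,  2.65262707e-04,  6.23668258e-05,
       -4.87466699e-04, -6.85684011e-04]), 'joint_efforts': array([-1.22886351e-03, -3.83030319e+01, -2.91592920e+01, -3.00046131e-04,
        1.04395443e-02,  3.32233151e-05]), 'tool_pos': array([0.20584139, 0.5360904 , 0.23010665]), 'ee_rot': array([ 8.24205259e-01,  5.66290009e-01, -1.03004657e-03,  5.06882226e-04]), 'ft_force': array([ 0.08446481, -0.11072909, -0.14896294]), 'moment': array([-0.03349488, -0.05176979, -0.02155918]), 'gripper_width': 1.0012420721611246}
scene wide 0.68 [374 217] [0.538 0.167 0.074]
scene wide 0.38 [375 205] [0.497 0.204 0.073]
scene wide_press 0.68 [375 209] [0.512 0.192 0.074]
scene wide_edge 0.76 [375 208] [0.51  0.193 0.075]
scene small 0.73 [382 179] [0.409 0.302 0.076]
scene small 0.65 [236 285] [ 0.57  -0.21   0.074]
scene scent_front 0.61 [382 177] [0.406 0.304 0.081]
scene scent_mid 0.72 [334 267] [ 
[... 383 characters left out ...]
226 284] [0.49  0.207 0.075]
top wide 0.22 [224 279] [0.499 0.211 0.075]
top wide_press 0.9 [227 280] [0.497 0.206 0.076]
top wide_edge 0.78 [226 283] [0.492 0.208 0.075]
top small 0.71 [449 260] [ 0.528 -0.182  0.075]
top small 0.48 [226 282] [0.494 0.207 0.076]
top scent_front 0.84 [165 335] [0.404 0.305 0.083]
top scent_mid 0.62 [338 225] [0.593 0.012 0.08 ]
top spray 0.84 [503 380] [ 0.325 -0.256  0.082]
top stopper 0.58 [352 350] [ 0.376 -0.01   0.039]
top stopper 0.45 [223 281] [0.496 0.213 0.073]
top giftbox 0.76 [186 153] [0.765 0.31  0.004]
top giftbox 0.37 [503 377] [ 0.329 -0.257  0.078]
top jar 0.78 [359 158] [ 0.725 -0.03   0.065]
top carton 0.96 [425 160] [ 0.731 -0.159  0.037]
```

View pics/top0.png

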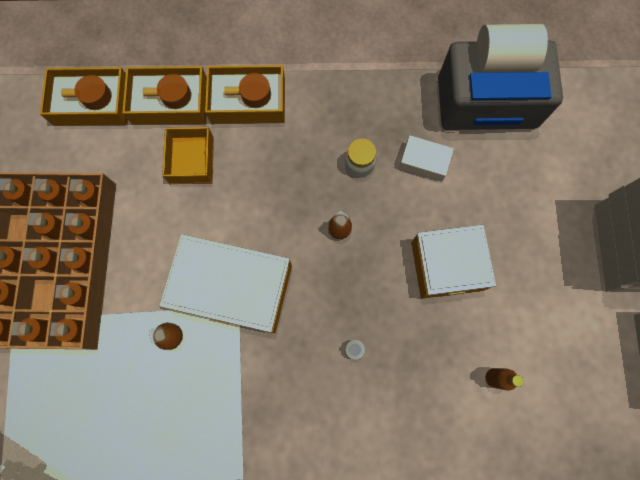

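View pics/scene0.png

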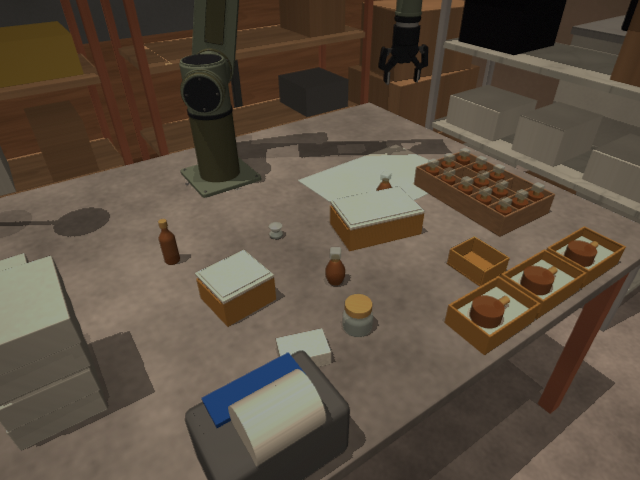

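```bash
python3 - <<'E'
from h import *
W=np.load("top.npy")
m=((W[...,2]>.068)&(W[...,2]<.082)).astype('uint8')
n,l,s,c=cv2.connectedComponentsWithStats(m)
for i in range(1,n):
    if s[i,4]<150: continue
    P=W[l==i]; r=cv2.minAreaRect(P[:,:2].astype('float32')); print(s[i],P.mean(0).round(3),np.round(r[0],3),np.round(r[1],3),round(r[2],1)); print(cv2.boxPoints(r).round(3).tolist())
E
```

```text
[444  58 111  59 463] [ 0.82  -0.275  0.075] [ 0.824 -0.274] [0.226 0.096] 60.0
[[0.7260000109672546, -0.3479999899864197], [0.8090000152587891, -0.3959999978542328], [0.921999990940094, -0.20000000298023224], [0.8389999866485596, -0.15199999511241913]]
[612 190  28  98 474] [ 0.56  -0.488  0.075] [ 0.564 -0.488] [0.175 0.021] 5.7
[[0.47600001096725464, -0.4860000014305115], [0.4779999852180481, -0.5070000290870667], [0.6520000100135803, -0.49000000953674316], [0.6499999761581421, -0.46799999475479126]]
[ 417  225   79   70 4219] [ 0.53  -0.194  0.074] [ 0.531 -0.196] [0.112 0.121] 6.6
[[0.4690000116825104, -0.1420000046491623], [0.4819999933242798, -0.2619999945163727], [0.593999981880188, -0.24899999797344208], [0.5799999833106995, -0.1289999932050705]]
[ 159  234  131   98 8513] [0.494 0.21  0.074] [0.495 0.211] [0.2   0.132] 76.4
[[0.40799999237060547, 0.1289999932050705], [0.5360000133514404, 0.09799999743700027], [0.5830000042915344, 0.2930000126361847], [0.45500001311302185, 0.3240000009536743]]
[497 369  20  22 212] [ 0.326 -0.26   0.076] [ 0.325 -0.265] [0.03  0.034] 82.4
[[0.3059999942779541, -0.2770000100135803], [0.3400000035762787, -0.28200000524520874], [0.3440000116825104, -0.25200000405311584], [0.3100000023841858, -0.24699999392032623]]
```

The top view shows the wide case at px (226,283), the small one at (453,260), and scent_front at (167,336), just off the wide case's left front corner. The scene view agrees. From the lid outline, the case yaw is about -13.6°, the press point is about (0.451, 0.222) and the hinge about (0.556, 0.197). Next I shut the fingers, move over the press point and turn +7.4°.

Request:
step_arm --commands '[{"translation": [0.7,-0.9,0],"rotation": [0,0,0.04]},{"translation": [0.7,-0.9,0],"rotation": [0,0,0.042]},{"translation": [0.7,-0.9,0]},{"translation": [0.7,-0.9,0]},{"translation": [0.7,-0.9,0]},{"translation": [0.7,-0.9,0]},{"translation": [0.7,-0.9,0]},{"translation": [0.7,-0.9,0]},{"translation": [0.7,-0.9,0]},{"translation": [0.7,-0.9,0]},{"translation": [0.7,-0.9,0]},{"translation": [0.7,-0.9,0]},{"translation": [0.7,-0.9,0]},{"translation": [0.7,-0.86,0]},{"translation": [0,0,-1]},{"translation": [0,0,-1]},{"translation": [0,0,-1]},{"translation": [0,0,-1]},{"translation": [0,0,-0.6]},{"translation": [0,0,0]}]' --fingers -1 --force 40

```text
$.commands[2]: bad value
```

Request:
step_arm --commands '[{"translation": [0.7,-0.9,0],"rotation": [0,0,0.04]},{"translation": [0.7,-0.9,0],"rotation": [0,0,0.042]},{"translation": [0.7,-0.9,0],"rotation": [0,0,0]},{"translation": [0.7,-0.9,0],"rotation": [0,0,0]},{"translation": [0.7,-0.9,0],"rotation": [0,0,0]},{"translation": [0.7,-0.9,0],"rotation": [0,0,0]},{"translation": [0.7,-0.9,0],"rotation": [0,0,0]},{"translation": [0.7,-0.9,0],"rotation": [0,0,0]},{"translation": [0.7,-0.9,0],"rotation": [0,0,0]},{"translation": [0.7,-0.9,0],"rotation": [0,0,0]},{"translation": [0.7,-0.9,0],"rotation": [0,0,0]},{"translation": [0.7,-0.9,0],"rotation": [0,0,0]},{"translation": [0.7,-0.9,0],"rotation": [0,0,0]},{"translation": [0.7,-0.86,0],"rotation": [0,0,0]},{"translation": [0,0,-1],"rotation": [0,0,0]},{"translation": [0,0,-1],"rotation": [0,0,0]},{"translation": [0,0,-1],"rotation": [0,0,0]},{"translation": [0,0,-1],"rotation": [0,0,0]},{"translation": [0,0,-0.4],"rotation": [0,0,0]},{"translation": [0,0,0],"rotation": [0,0,0]}]' --fingers -1 --force 40

```text
time: 2.87
tool_pos: [0.4488, 0.222, 0.1184]
ee_rot: [0.786, 0.618, -0.003, -0.001]
ft_force: [0.3, -0.1, 0.2]
gripper_width: -0.006
```

Request:
step_arm --commands '[{"translation": [0.08,0,-0.8],"rotation": [0,0,0]},{"translation": [0,0,-0.8],"rotation": [0,0,0]},{"translation": [0,0,-0.06],"rotation": [0,0,0]},{"translation": [0,0,-0.06],"rotation": [0,0,0]},{"translation": [0,0,-0.04],"rotation": [0,0,0]},{"translation": [0,0,0],"rotation": [0,0,0]}]'

```text
time: 3.37
tool_pos: [0.4545, 0.2232, 0.0789]
ee_rot: [0.786, 0.618, 0.001, 0.001]
ft_force: [-0.1, 0.0, -0.5]
gripper_width: 0.007
```

Request:
step_arm --commands '[{"translation": [0,0,-0.04],"rotation": [0,0,0]},{"translation": [0,0,-0.02],"rotation": [0,0,0]},{"translation": [0,0,0],"rotation": [0,0,0]}]'

```text
time: 3.62
tool_pos: [0.4536, 0.2229, 0.0764]
ee_rot: [0.786, 0.618, 0.001, 0.0]
ft_force: [-0.9, -0.3, -0.3]
gripper_width: 0.002
```

Request:
step_arm --commands '[{"translation": [-0.1,0,-0.04],"rotation": [0,0,0]},{"translation": [0,0,-0.04],"rotation": [0,0,0]},{"translation": [0,0,0],"rotation": [0,0,0]}]'

```text
time: 3.87
tool_pos: [0.4507, 0.2229, 0.0741]
ee_rot: [0.786, 0.618, 0.0, -0.0]
ft_force: [-1.1, 0.5, 4.0]
gripper_width: -0.001
```

Request:
step_arm --commands '[{"translation": [0,0,-0.04],"rotation": [0,0,0]},{"translation": [0,0,-0.04],"rotation": [0,0,0]},{"translation": [0,0,0],"rotation": [0,0,0]}]'

```text
time: 4.12
tool_pos: [0.4506, 0.2229, 0.0727]
ee_rot: [0.786, 0.618, -0.0, -0.0]
ft_force: [-3.1, 0.1, 7.3]
gripper_width: -0.001
```

Request:
step_arm --commands '[{"translation": [0,0,-0.04],"rotation": [0,0,0]},{"translation": [0,0,-0.04],"rotation": [0,0,0]},{"translation": [0,0,0],"rotation": [0,0,0]}]'

```text
time: 4.37
tool_pos: [0.4505, 0.223, 0.071]
ee_rot: [0.786, 0.618, -0.0, -0.0]
ft_force: [-4.3, -0.7, 10.0]
gripper_width: 0.003
```

Request:
step_arm --commands '[{"translation": [0,0,-0.04],"rotation": [0,0,0]},{"translation": [0,0,0],"rotation": [0,0,0]}]'

```text
time: 4.53
tool_pos: [0.4504, 0.223, 0.07]
ee_rot: [0.786, 0.618, -0.0, -0.0]
ft_force: [-4.2, 0.3, 10.5]
gripper_width: 0.001
```

Request:
step_arm --commands '[{"translation": [0,0,-0.05],"rotation": [0,0,0]},{"translation": [0,0,0],"rotation": [0,0,0]}]'

```text
time: 4.7
tool_pos: [0.4504, 0.223, 0.0687]
ee_rot: [0.786, 0.618, -0.0, -0.0]
ft_force: [-4.4, -0.6, 9.5]
gripper_width: -0.002
```

Request:
step_arm --commands '[{"translation": [0,0,-0.03],"rotation": [0,0,0]},{"translation": [0,0,0],"rotation": [0,0,0]}]'

```text
time: 4.87
tool_pos: [0.4503, 0.223, 0.0681]
ee_rot: [0.786, 0.618, -0.0, -0.0]
ft_force: [-5.1, -0.4, 12.5]
gripper_width: 0.001
```

Request:
step_arm --commands '[{"translation": [-0.3,0.07,1],"rotation": [0,0,0]},{"translation": [-0.7,0.16,1],"rotation": [0,0,0]},{"translation": [-0.7,0.16,1],"rotation": [0,0,0]},{"translation": [-0.7,0.16,1],"rotation": [0,0,0]},{"translation": [0,0,1],"rotation": [0,0,0]},{"translation": [0,0,0.5],"rotation": [0,0,0]},{"translation": [0,0,0],"rotation": [0,0,0]}]'

```text
time: 5.45
tool_pos: [0.3928, 0.2375, 0.2079]
ee_rot: [0.786, 0.618, 0.004, 0.001]
ft_force: [-0.5, -0.0, 0.6]
gripper_width: -0.001
```

```bash
cat > fit.py <<'E'
from h import *
import sys
c=np.array([0.556,0.1965]); ax=np.array([.972,-.235]); ay=np.array([.235,.972])
for n in ("scene","top"):
    im,d,W=cloud(n); cv2.imwrite(f"pics/{n}{sys.argv[1]}.png",im)
    r=W[...,:2]-c; X=r@ax; Y=r@ay; Z=W[...,2]
    B=im.astype(int); white=(B.min(-1)>110)
    for y0 in(-.08,-.05,-.02,.02,.05,.08):
        m=(abs(Y-y0)<.008)&(X>-.16)&(X<.06)&(Z>.07)&(Z<.22)&white
        if m.sum()>4:
            i=np.argsort(X[m]); s=np.c_[X[m],Z[m]][i]; p=np.polyfit(s[:,0],s[:,1],1); print(n,y0,m.sum(),s[0].round(3),s[-1].round(3),"slope ang",np.arctan(-p[0]).round(2))
print(robot.get_state()["tool_pos"])
E
python3 fit.py 1
```

```text
scene -0.08 286 [-0.111  0.129] [0.003 0.075] slope ang 0.49
scene -0.05 279 [-0.11   0.127] [0.008 0.071] slope ang 0.5
scene -0.02 270 [-0.111  0.129] [0.005 0.073] slope ang 0.49
scene 0.02 270 [-0.11  0.13] [0.007 0.07 ] slope ang 0.49
scene 0.05 259 [-0.112  0.127] [0.007 0.072] slope ang 0.49
scene 0.08 258 [-0.11  0.13] [0.005 0.073] slope ang 0.49
top -0.08 609 [-0.111  0.127] [0.005 0.071] slope ang 0.48
top -0.05 614 [-0.112  0.126] [0.005 0.071] slope ang 0.48
top -0.02 615 [-0.112  0.126] [0.005 0.07 ] slope ang 0.48
top 0.02 603 [-0.112  0.126] [0.004 0.071] slope ang 0.48
top 0.05 595 [-0.112  0.124] [0.004 0.07 ] slope ang 0.48
top 0.08 601 [-0.112  0.127] [0.004 0.071] slope ang 0.48
[0.39072815 0.23648266 0.20410815]
```

Released: the lid stands ajar at about 0.5 rad, with its edge at X≈-0.114 and z≈0.123 in case axes from the hinge. I'll tilt the fingers 30° forward and go in below the edge, 20 mm right of the middle so that I stay clear of the bottle.

Request:
step_arm --commands '[{"translation": [0.2,-0.46,0],"rotation": [-0.0157,-0.0648,0]},{"translation": [0.2,-0.46,0],"rotation": [-0.0157,-0.0648,0]},{"translation": [0,0,0],"rotation": [-0.0157,-0.0648,0]},{"translation": [0,0,0],"rotation": [-0.0157,-0.0648,0]},{"translation": [0,0,0],"rotation": [-0.0157,-0.0648,0]},{"translation": [0,0,-1],"rotation": [0,0,0]},{"translation": [0,0,-1],"rotation": [0,0,0]},{"translation": [0,0,-1],"rotation": [0,0,0]},{"translation": [0,0,-1],"rotation": [0,0,0]},{"translation": [0,0,-1],"rotation": [0,0,0]},{"translation": [0,0,0],"rotation": [0,0,0]},{"translation": [0,0,0],"rotation": [0,0,0]}]'

```text
time: 6.55
tool_pos: [0.3983, 0.2118, 0.0762]
ee_rot: [0.759, 0.598, 0.156, 0.203]
ft_force: [-0.3, 0.8, -0.1]
gripper_width: 0.0
```

```bash
python3 fit.py 2 | grep -e "-0.05" -e 0.08 -e "\[0"
```

```text
scene -0.08 291 [-0.111  0.129] [0.007 0.07 ] slope ang 0.49
scene -0.05 287 [-0.109  0.128] [0.004 0.071] slope ang 0.49
scene -0.02 277 [-0.11   0.129] [0.006 0.071] slope ang 0.5
scene 0.02 262 [-0.111  0.129] [0.003 0.072] slope ang 0.49
scene 0.05 262 [-0.111  0.129] [0.004 0.072] slope ang 0.49
scene 0.08 253 [-0.112  0.129] [0.002 0.071] slope ang 0.49
top -0.08 617 [-0.111  0.128] [0.005 0.07 ] slope ang 0.49
top -0.05 612 [-0.112  0.126] [0.004 0.071] slope ang 0.48
top -0.02 614 [-0.149  0.089] [0.004 0.072] slope ang 0.43
top 0.02 603 [-0.112  0.126] [0.006 0.07 ] slope ang 0.48
top 0.05 604 [-0.112  0.126] [0.005 0.072] slope ang 0.48
top 0.08 597 [-0.111  0.125] [0.005 0.07 ] slope ang 0.48
[0.4010843  0.21363879 0.07970453]
```

View pics/scene2.png

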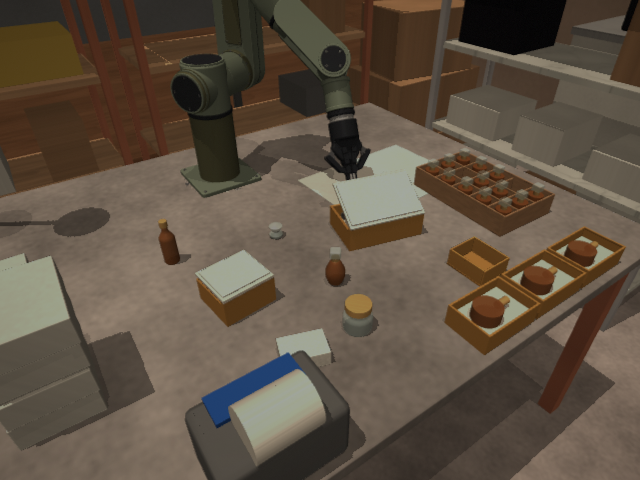

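The third picture shows the lid ajar at (375,200) and the fingers in front of its edge at (347,170). Moving forward to under the edge.

Request:
step_arm --commands '[{"translation": [0.5,-0.12,0],"rotation": [0,0,0]},{"translation": [0.5,-0.12,0],"rotation": [0,0,0]},{"translation": [0.4,-0.1,0.1],"rotation": [0,0,0]},{"translation": [0.25,-0.06,0.2],"rotation": [0,0,0]},{"translation": [0.15,-0.03,0.2],"rotation": [0,0,0]},{"translation": [0,0,0],"rotation": [0,0,0]}]'

```text
time: 7.15
tool_pos: [0.4479, 0.2033, 0.0947]
ee_rot: [0.759, 0.596, 0.162, 0.204]
ft_force: [-0.3, -0.3, -0.4]
gripper_width: 0.0
```

Request:
step_arm --commands '[{"translation": [0.21,-0.05,0.2],"rotation": [0,0,0]},{"translation": [0.21,-0.05,0.2],"rotation": [0,0,0]},{"translation": [0.21,-0.05,0.2],"rotation": [0,0,0]},{"translation": [0,0,0],"rotation": [0,0,0]}]'

```text
time: 7.48
tool_pos: [0.4619, 0.1991, 0.1078]
ee_rot: [0.759, 0.597, 0.161, 0.204]
ft_force: [-1.3, -0.7, 0.1]
gripper_width: 0.002
```

Request:
step_arm --commands '[{"translation": [0.24,-0.06,0.23],"rotation": [0,0,0]},{"translation": [0.24,-0.06,0.23],"rotation": [0,0,0]},{"translation": [0.24,-0.06,0.23],"rotation": [0,0,0]},{"translation": [0,0,0],"rotation": [0,0,0]}]'

```text
time: 7.82
tool_pos: [0.4809, 0.1946, 0.1255]
ee_rot: [0.759, 0.597, 0.161, 0.204]
ft_force: [0.3, 1.0, 0.2]
gripper_width: -0.001
```

```bash
python3 fit.py 3; python3 -c "
import cv2
im=cv2.imread('pics/scene3.png'); cv2.imwrite('pics/c3.png',cv2.resize(im[120:280,280:480],(800,640))[:600])"
```

```text
scene -0.08 334 [-0.077  0.165] [0.008 0.076] slope ang 0.87
scene -0.05 329 [-0.076  0.161] [0.006 0.076] slope ang 0.87
scene -0.02 318 [-0.075  0.162] [0.006 0.076] slope ang 0.87
scene 0.02 311 [-0.077  0.166] [0.006 0.076] slope ang 0.88
scene 0.05 294 [-0.077  0.166] [0.007 0.075] slope ang 0.87
scene 0.08 290 [-0.079  0.164] [0.006 0.075] slope ang 0.87
top -0.08 435 [-0.093  0.138] [0.006 0.074] slope ang 0.85
top -0.05 436 [-0.081  0.166] [0.005 0.075] slope ang 0.85
top -0.02 433 [-0.084  0.161] [0.006 0.074] slope ang 0.85
top 0.02 432 [-0.081  0.163] [0.006 0.073] slope ang 0.85
top 0.05 426 [-0.08   0.161] [0.006 0.073] slope ang 0.85
top 0.08 424 [-0.08   0.163] [0.006 0.071] slope ang 0.85
[0.48027573 0.1946972  0.12475187]
```

View pics/c3.png

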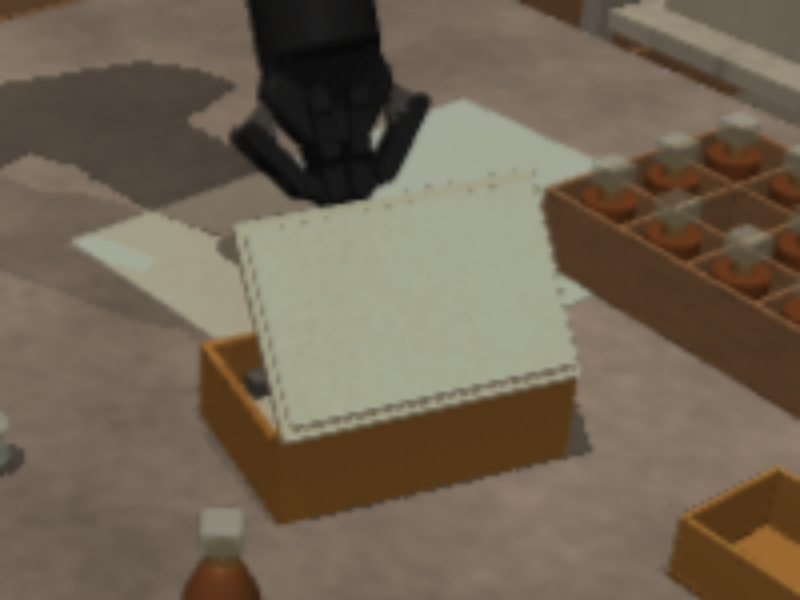

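The crop shows the lid raised to about 0.87 rad, with the fingers at (330,180) behind its edge. I'll keep following the arc.

Request:
step_arm --commands '[{"translation": [0.21,-0.05,0.19],"rotation": [0,0,0]},{"translation": [0.21,-0.05,0.19],"rotation": [0,0,0]},{"translation": [0.21,-0.05,0.19],"rotation": [0,0,0]},{"translation": [0.28,-0.07,0.19],"rotation": [0,0,0]},{"translation": [0.28,-0.07,0.19],"rotation": [0,0,0]},{"translation": [0.28,-0.07,0.19],"rotation": [0,0,0]},{"translation": [0,0,0],"rotation": [0,0,0]}]'

```text
time: 8.5
tool_pos: [0.5188, 0.1854, 0.1546]
ee_rot: [0.759, 0.596, 0.162, 0.204]
ft_force: [-0.1, -1.3, 0.4]
gripper_width: 0.005
```

```bash
python3 fit.py 4
```

```text
scene -0.08 97 [-0.027  0.188] [0.011 0.072] slope ang 1.28
scene -0.05 60 [-0.027  0.186] [0.011 0.075] slope ang 1.29
scene -0.02 124 [-0.028  0.187] [0.011 0.077] slope ang 1.3
scene 0.02 182 [-0.033  0.185] [0.012 0.072] slope ang 1.29
scene 0.05 244 [-0.03   0.187] [0.012 0.077] slope ang 1.29
scene 0.08 152 [-0.027  0.188] [0.01 0.08] slope ang 1.29
top -0.08 105 [-0.055  0.17 ] [-0.017  0.179] slope ang -1.17
top -0.05 87 [-0.031  0.188] [-0.017  0.178] slope ang 0.56
top -0.02 87 [-0.045  0.193] [-0.017  0.178] slope ang 0.47
top 0.02 83 [-0.031  0.187] [0.009 0.075] slope ang 1.07
top 0.05 83 [-0.031  0.187] [-0.017  0.181] slope ang 0.58
top 0.08 91 [-0.031  0.188] [-0.015  0.173] slope ang 0.62
[0.51786525 0.18558792 0.1539649 ]
```

Request:
step_arm --commands '[{"translation": [0.29,-0.07,0],"rotation": [0,0,0]},{"translation": [0.29,-0.07,0],"rotation": [0,0,0]},{"translation": [0.29,-0.07,0],"rotation": [0,0,0]},{"translation": [0,0,0],"rotation": [0,0,0]},{"translation": [0,0,0],"rotation": [0,0,0]}]'

```text
time: 9.02
tool_pos: [0.5388, 0.18, 0.1527]
ee_rot: [0.759, 0.597, 0.16, 0.204]
ft_force: [0.5, -0.3, 0.6]
gripper_width: 0.004
```

```bash
python3 fit.py 5|grep -v top
```

```text
scene -0.08 20 [-0.003  0.19 ] [0.009 0.184] slope ang 0.71
scene -0.05 21 [-0.004  0.19 ] [0.01  0.184] slope ang 0.63
scene -0.02 21 [-0.019  0.181] [0.008 0.183] slope ang 0.07
scene 0.02 20 [-0.005  0.189] [0.007 0.182] slope ang 0.55
scene 0.05 17 [-0.004  0.19 ] [0.009 0.183] slope ang 0.62
scene 0.08 18 [-0.001  0.191] [0.009 0.183] slope ang 0.79
[0.53813724 0.18013935 0.15243098]
```

```bash
cat > fit2.py <<'E'
from h import *
import sys
c=np.array([0.556,0.1965]); ax=np.array([.972,-.235]); ay=np.array([.235,.972])
im,d,W=cloud("scene"); cv2.imwrite(f"pics/scene{sys.argv[1]}.png",im)
r=W[...,:2]-c; X=r@ax; Y=r@ay; Z=W[...,2]
m=(abs(Y)<.09)&(X>-.03)&(X<.06)&(Z>.085)&(Z<.18)
p=np.polyfit(Z[m],X[m],1); e=abs(np.polyval(p,Z[m])-X[m])<.004; p=np.polyfit(Z[m][e],X[m][e],1)
print(m.sum(),e.sum(),"theta",np.pi/2+np.arctan(p[0]),"X at .075,.18",np.polyval(p,[.075,.18]).round(4))
E
python3 fit2.py 6
```

```text
2458 2443 theta 1.5410078240419607 X at .075,.18 [0.0105 0.0073]
```

Request:
step_arm --commands '[{"translation": [0.07,-0.02,0],"rotation": [0,0,0]},{"translation": [0.07,-0.02,0],"rotation": [0,0,0]},{"translation": [0,0,0],"rotation": [0,0,0]},{"translation": [0,0,0],"rotation": [0,0,0]}]'

```text
time: 9.5
tool_pos: [0.5414, 0.1793, 0.1525]
ee_rot: [0.759, 0.597, 0.16, 0.203]
ft_force: [0.5, 0.0, -0.6]
gripper_width: 0.003
```

```bash
python3 fit2.py 7
```

```text
2464 2440 theta 1.5560760440926433 X at .075,.18 [0.0106 0.009 ]
```

One more small push, then back away and up.

Request:
step_arm --commands '[{"translation": [0.07,-0.02,0],"rotation": [0,0,0]},{"translation": [0.04,-0.01,0],"rotation": [0,0,0]},{"translation": [0,0,0],"rotation": [0,0,0]},{"translation": [0,0,0],"rotation": [0,0,0]},{"translation": [-0.3,0.07,0],"rotation": [0,0,0]},{"translation": [-0.7,0.17,0],"rotation": [0,0,0]},{"translation": [-0.9,0.22,0],"rotation": [0,0,0]},{"translation": [-0.9,0.22,0.3],"rotation": [0,0,0]},{"translation": [-0.9,0.22,0.8],"rotation": [0,0,0]},{"translation": [-0.5,0.12,1],"rotation": [0,0,0]},{"translation": [0,0,1],"rotation": [0,0,0]},{"translation": [0,0,1],"rotation": [0,0,0]},{"translation": [0,0,0],"rotation": [0,0,0]},{"translation": [0,0,0],"rotation": [0,0,0]}]'

```text
time: 10.72
tool_pos: [0.4401, 0.2046, 0.2576]
ee_rot: [0.759, 0.597, 0.163, 0.204]
ft_force: [0.2, 0.1, -0.2]
gripper_width: -0.003
```

```bash
python3 fit2.py 8; python3 - <<'E'
from h import *
im,d,W=cloud("top"); cv2.imwrite("pics/top8.png",im)
W0=np.load("top.npy")
for l in "small scent_front scent_mid spray stopper giftbox jar carton".split():
    b=robot.boxes_of("top",l)[:1]
    for b in b: p=np.array(b["position"]).astype(int); print(l,round(b["score"],2),p,W[p[1],p[0]].round(3))
E
```

```text
2399 2374 theta 1.5840467026405332 X at .075,.18 [0.0111 0.0125]
small 0.63 [448 257] [ 0.533 -0.18   0.075]
scent_mid 0.57 [339 226] [0.591 0.01  0.078]
spray 0.63 [506 383] [ 0.32  -0.26   0.084]
stopper 0.6 [354 348] [ 0.38  -0.014  0.037]
giftbox 0.6 [188 154] [0.762 0.305 0.006]
jar 0.8 [359 159] [ 0.723 -0.03   0.063]
carton 0.57 [425 158] [ 0.736 -0.16   0.034]
```

View pics/scene8.png

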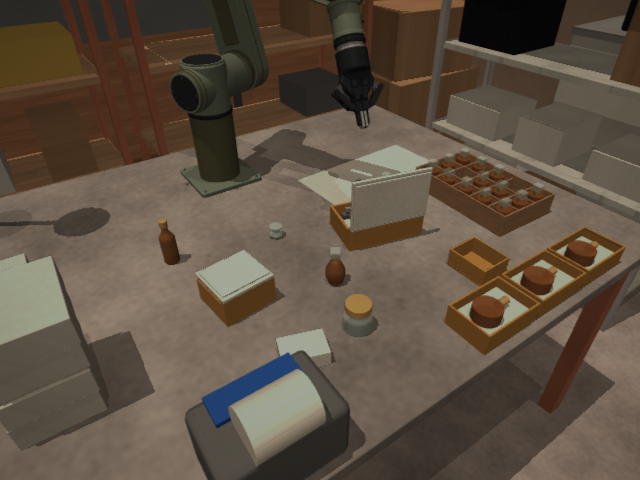

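View pics/top8.png

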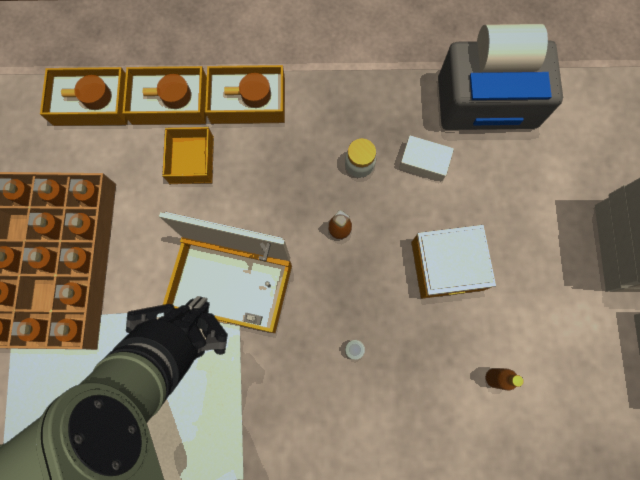

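The lid stands free at about 1.58 rad and everything visible is unmoved. Only scent_front is hidden under the arm, so I'll move the arm aside and look.

Request:
step_arm --commands '[{"translation": [0,0,1],"rotation": [0,0,0]},{"translation": [0,0,1],"rotation": [0,0,0]},{"translation": [0,-1,0.5],"rotation": [0,0,0]},{"translation": [0,-1,0],"rotation": [0,0,0]},{"translation": [0,-1,0],"rotation": [0,0,0]},{"translation": [0,-1,0],"rotation": [0,0,0]},{"translation": [0,-1,0],"rotation": [0,0,0]},{"translation": [0,-1,0],"rotation": [0,0,0]},{"translation": [0,-1,0],"rotation": [0,0,0]},{"translation": [0,0,0],"rotation": [0,0,0]},{"translation": [0,0,0],"rotation": [0,0,0]}]'

```text
time: 12.13
tool_pos: [0.4392, 0.0274, 0.3175]
ee_rot: [0.761, 0.595, 0.16, 0.204]
ft_force: [0.8, 0.4, -0.1]
gripper_width: 0.004
```

```bash
python3 fit2.py 9; python3 - <<'E'
from h import *
im,d,W=cloud("top"); cv2.imwrite("pics/c9.png",cv2.resize(im[200:400,100:320],(660,600)))
for b in robot.boxes_of("top","scent_front")[:1]: p=np.array(b["position"]).astype(int); print(b,W[p[1],p[0]].round(3))
E
```

```text
2401 2372 theta 1.5842565340673451 X at .075,.18 [0.0111 0.0125]
{'position': [166.2, 335.5], 'score': 0.71} [0.404 0.305 0.078]
```

View pics/c9.png

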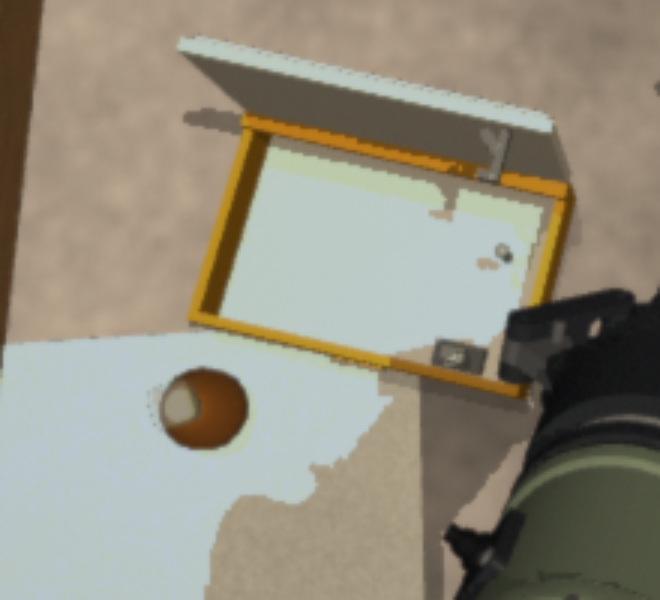

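The bottle stands where it was, at (204,408) in the crop. The lid is steady and upright and the arm is clear.

```bash
python3 -c "
from rig import robot
print(robot.job_done(), robot.get_state()['time'])"
```

```text
the job is handed in; nothing more can be done
the job is handed in; nothing more can be done
```

The wide case's lid now stands upright on its own. I handed the job in at about 12.5 s of the 48 s allowed.

- **Press:** I pressed the front of the lid with shut fingertips, about 12.5 N at most. When I took the fingers away it sprang ajar by itself to about 0.5 rad.
- **Push:** I pushed the lid up with the outside of the fingers, without pinching it.
- **Last checks:** The lid measured 1.584 rad in two readings about 1.4 s apart with the arm clear. The small case looked shut, and the bottles and boxes were within about 6 mm of their first detections, which is about the detection noise. `scent_front` was hidden at first but was found unmoved once the arm was out of the way.
- **Minor disagreement:** The sprung-ajar angle read about 0.49 in the fit, against the stated 0.55. No check failed.

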